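# Seat a handle blank on the boring fixture's hidden stop and lock it

### The arm

A 6-joint arm with a two-finger parallel gripper is mounted at the origin on the work surface. World frame = base frame: x ahead of the robot, y to its left, z up, the work surface at z = 0. Lengths are in m, angles in rad, forces in N, time in s.
With the tool pointing down it reaches from about 0.325 to 0.9 m from the base axis. Payload 3.5 kg.
Tool frame: the origin (TCP) lies midway between the tips of the shut fingers; the grasp point (between the pads) lies 19 mm behind it; z points along the fingers, y is the line along which they close (so a half turn about z gives the same grasp; the last joint's range is limited). The gripper opens to 85 mm and grips with 20 to 120 N. Pads are 22 mm wide; open, the fingers measure 114 mm over their backs; the gripper's body (76 mm by 85 mm) begins 54 mm behind the grasp point. The pads swing forward as they close: fully open they stand 13 mm farther back than shut.
Start: joints at [1.027, 0.276, -0.026, 1.268, 0, 1.467], TCP at [0.267, 0.565, 0.231] pointing down, gripper open.
Joint ranges: [-3.12, 3.12], [-0.85, 1.88], [-1.08, 1.24], [-1.95, 2.15], [-1.57, 1.53], [-3.14, 3.14]. Speed limits (rad/s): [2.57, 2.57, 3.14, 3.14, 3.14, 3.14].

### API

Orientations are given as a unit quaternion [w, x, y, z].
In Python, from bench import arm gives the robot as it stands.
- The arm moves only by the shell command python3 -m crank 'ROWS'. ROWS is JSON, a list of rows, each an object of numbers: "grip": the opening, from 0 (shut) to 1 (fully open); "dx", "dy", "dz": the shift along the world's x, y, z in units of 0.04 m (1.0 is 0.04 m); "rx", "ry", "rz": the turn, a rotation vector about the world's x, y, z in units of 5 degrees (1.0 is 5 degrees). A call has 1 to 12 rows; each row shifts and turns the commanded pose from where the row before left it; what a row does not reach is not made up. A row lasts 1/12 s, in which the tool goes at most 41.7 mm and 7.16 degrees, less where a joint would pass 70% of its speed; a pose out of reach is approached as far as the arm can. A call with a number of a shift or a turn outside -1 to 1 is refused whole. A call with a gripper value outside its range is refused whole. The fingers move at their own pace and stop on an object; the grip force is fixed at half the most. Time passes only in rows, so rows that do not move let the fingers close. It gives the time, the measured TCP pose, the force, the opening and the grip force at its end, in the units of the state.
- arm.get_obs(): the state, without advancing time (a new reading comes with each control period).
- arm.snapshot(name): name is "scene" or "top"; returns the picture (480x640x3 uint8, blue, green, red); there is no depth.
- arm.camera_params(name): a dict with "fovy" (degrees; the focal length in pixels is half the picture's height over the tangent of half this angle, whatever the lens; pixels are square), "cx", "cy" (the principal point, pixels), "cam_to_world" (4x4, takes a point from camera to world coordinates). Camera axes: x right, y up, looking along -z (the intrinsics and any distortion apply to the point x, -y, -z); pixel columns grow to the right and rows downward; lengths in m; the calibration is good to about 2 mm. A picture is of the moment at which its call begins. camera_params takes no time and is no camera call.
- arm.finish_job(): hands the job in; it is judged then, once.
Trained networks look in the newest picture that a camera, given by its name, has taken for a name from the list of things; names that differ only in an ending like _2 or _b are one class to them, and where a whole thing is asked for, a point or a joint stands for the part that bears it (a point fixed in the world has none). Each returns a list of dicts, best first, with "score" (0 to 1); they miss things now and then, are a little off and sometimes report something else, mostly with a low value. They report only what shows in the picture. A call takes as long as a camera call. They do not tell look-alikes from the thing itself.
- arm.masks_of(camera, label): "mask" (480x640 bool, what is visible of it) and "centre" ([row, column] in pixels, amid what is visible of it).
The state is a dict: "clock": time; "q": joint angles; "dq": joint speeds; "joint_efforts": joint torques, N m; "eef_pos": TCP position; "tool_rot": TCP orientation; "contact_force": force on the tool from outside, world axes, zero at the start; "torque": the same for the moment, N m; "grip_width": finger opening in m; "finger_force": force on a finger pad.
Only numpy, scipy, OpenCV 4.12 (cv2) and the standard library are available. Lean on these libraries where they do the work, as an engineer would, in place of code of your own. Each camera call takes 0.05 s, during which the arm holds its last target. There are 200 camera calls.

### The job

Slide the wooden handle blank along its channel into the guard of the boring fixture until you feel it come up solid against the stop hidden inside, fully home. Then throw the clamp lever over from its free notch so that it stands in the middle of the locked notch (the one on the guard's side), leaving the blank home and the loose things round about where they are.

Things in the scene. Friction and masses are not known exactly. Their poses are not given: they have to be found in the camera images.
- fixture: Boring fixture fixed to the bench: steel bed, top 20 mm above the bench, x -150 to 210 mm, y +-60; two guide rails on it, tops at 32 mm, 40 mm apart inside; grey guard, green motor behind it. Origin: at bench height, on the channel's centre line, below the guard's mouth. x runs along the channel into the guard, z up. The stop is out of sight in the guard, its place differs each time.
- mouth (a point): Channel floor (20 mm above the bench) at the guard's open mouth, on the centre line. Guard: 112 mm wide inside, roof 110 to 114 mm above the bench, front edge at the mouth; above it the front slopes back at 45 degrees up to 170 mm high. A home blank's near end is from 12 mm outside the mouth to 16 mm inside: a vertical gripper fouls the guard first.
- blank: Square wooden handle blank, 170 mm long (its x axis, along the channel, +x end inside the guard), 36 x 36 mm, 0.13 to 0.25 kg, loose, lying on the bed between the rails; its -x end sticks out of the guard. Origin at the centre of its underside.
- stop_pin (a joint): The sprung pin on the hidden stop, m: 0 = out, nothing there; 0.006 = pressed right in against solid metal by a blank that is fully home. Its spring is far too weak to feel (under 0.5 N).
- lever (a joint): Clamp lever beside the channel, rad: 0 = free notch (leaning 0.5 rad away from the guard), 1.0 = middle of the locked notch (leaning 0.5 rad towards the guard); it can be thrown too far, to 1.2. It swings about an axis along the fixture's y and stays where it is left; moving it takes about 2 N at the knob.
- lever_knob (a point): Centre of the lever's black ball knob, 28 mm across, 92 mm from the pivot; stem 10 mm thick.
- lever_pivot (a point): The lever's pivot, at x -95, y -105, z 45 mm in the fixture's frame. A notched aluminium quadrant plate, 5 mm thick, stands beside the lever, its middle 14 mm away on the -y side, up to 105 mm above the bench. A pin on the lever sits in its notches, 0.24 rad wide; the locked one has raised lips.
- glue: Bystander: white glue bottle, 52 mm across, 120 mm high. Origin at the centre of its underside.
- spool: Bystander: copper-coloured spool standing on end, 64 mm across, 40 mm high. Origin at the centre of its underside.
- offcut: Bystander: dark wooden offcut 60 x 45 x 30 mm. Origin at the centre of its underside.
Things that resemble listed ones, but are neither listed nor needed, are in the scene too. Of the things like the blank, leave any that is orange; of the rest the smaller one is meant.

How it is judged:
By the outcome, as a careful person would: the job done as asked, in the order asked, and still so for the second after the job is handed in, with the robot touching nothing.
It also fails if it takes over 45 s, if anything falls off the work surface, if the arm or the gripper's body presses on something with over 40 N, if the wrist force passes 120 N, or if a joint passes its speed limit or range.

## Working session

There is one attempt and no reset: what is moved stays moved. The work goes in short steps, Python scripts to look and compute and a shell command to move; the robot and the scene stay as the last step left them, time stands still between calls to the robot, and variables do not carry over. Pictures are saved under pics/ and viewed, at most 10 in all, crops included, and the job is handed in when it is done.

```bash
mkdir -p pics; ls; python3 - <<'E'
from bench import arm
import cv2,numpy as np
for n in("scene","top"):
    cv2.imwrite(f"pics/{n}0.png",arm.snapshot(n))
    p=arm.camera_params(n);print(n,{k:(np.round(v,4).tolist() if k=="cam_to_world" else v) for k,v in p.items()})
    for l in("fixture","blank","lever","lever_knob","glue","spool","offcut","mouth"):
        try: r=arm.masks_of(n,l);print(l,[(round(x["score"],2),np.round(x["centre"]).tolist(),int(x["mask"].sum())) for x in r])
        except Exception as e: print(l,e)
o=arm.get_obs();print(o)
E
```

```text
pics
scene {'fovy': 46.769890639492644, 'cx': 325.6339572145155, 'cy': 234.2263572232282, 'cam_to_world': [[-0.3479, -0.8879, 0.301, 0.804], [0.9375, -0.3322, 0.1035, 0.1331], [0.0081, 0.3182, 0.948, 1.2402], [0.0, 0.0, 0.0, 1.0]]}
fixture [(0.62, [279.0, 311.0], 15216), (0.43, [244.0, 267.0], 479)]
blank [(0.92, [241.0, 268.0], 464), (0.9, [192.0, 475.0], 1373), (0.69, [132.0, 240.0], 2196)]
lever [(0.55, [251.0, 205.0], 320)]
lever_knob [(0.9, [248.0, 205.0], 309)]
glue [(0.85, [366.0, 304.0], 538)]
spool [(0.87, [226.0, 320.0], 445)]
offcut [(0.9, [314.0, 260.0], 633)]
mouth [(0.98, [277.0, 312.0], 15264)]
top {'fovy': 50.063721837381614, 'cx': 322.96423116362126, 'cy': 231.04783836277, 'cam_to_world': [[-0.0105, 0.9791, -0.2032, 0.2418], [-0.9999, -0.0096, 0.0058, 0.0059], [0.0038, 0.2033, 0.9791, 1.1241], [0.0, 0.0, 0.0, 1.0]]}
fixture [(0.72, [190.0, 320.0], 16276)]
blank [(0.89, [366.0, 180.0], 1631), (0.68, [220.0, 368.0], 689), (0.55, [339.0, 462.0], 3664)]
lever [(0.6, [178.0, 429.0], 327)]
lever_knob [(0.55, [177.0, 425.0], 364)]
glue [(0.58, [124.0, 292.0], 727)]
spool [(0.16, [154.0, 355.0], 502)]
offcut [(0.62, [152.0, 351.0], 565)]
mouth [(0.94, [191.0, 320.0], 16548)]
{'clock': 0.9, 'q': array([ 1.02664777e+00,  2.76416725e-01, -2.63362347e-02,  1.26806480e+00,
        2.21658429e-06,  1.46739169e+00]), 'dq': array([ 3.21943732e-04, -3.84542313e-04,  7.59946149e-05, -9.95208718e-04,
        4.27112876e-04,  1.39812751e-03]), 'joint_efforts': array([-1.05701856e-03, -4.45478582e+01,  2.95569187e+01,  6.39167429e-04,
        4.51613658e-06, -3.40712717e-06]), 'eef_pos': array([0.26664666, 0.56527112, 0.231333  ]), 'tool_rot': array([-4.45965800e-06,  2.18592601e-01,  9.75816210e-01, -9.80560397e-06]), 'contact_force': array([-0.66822758,  0.10569625, -0.3755246 ]), 'torque': array([-0.01532245,  0.01671141, -0.04597378]), 'finger_force': 0.0, 'grip_width': 0.08539851152321855}
```

View pics/scene0.png

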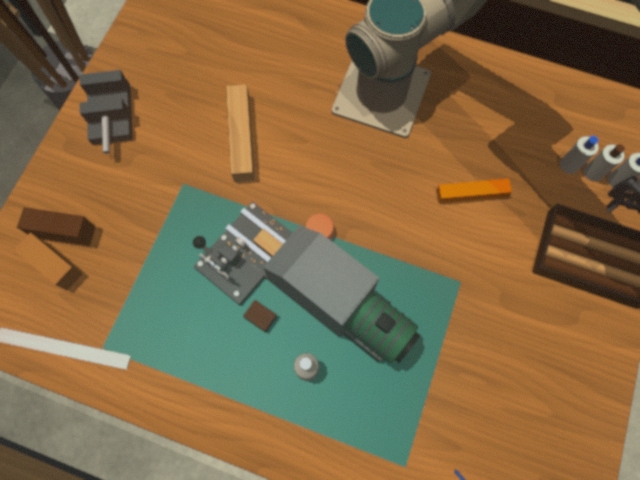

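View pics/top0.png

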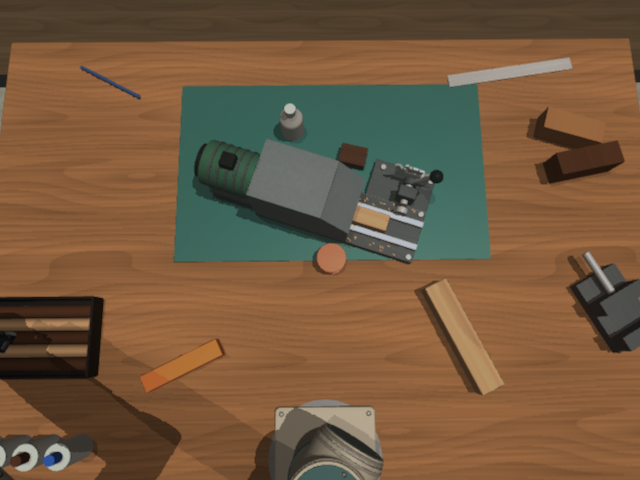

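The blank-like things are: the stub in the channel at scene (241,268) / top (218,370), an orange bar at scene (192,475), and a longer plain board at scene (132,240). The one in the channel fits, since it is smaller than the board, not orange, and lies between the rails. I'll enlarge to confirm and to pick fixture points.

```bash
python3 - <<'E'
import cv2
a=cv2.imread("pics/scene0.png")[190:310,180:340];b=cv2.imread("pics/top0.png")[135:270,290:450]
cv2.imwrite("pics/sc1.png",cv2.resize(a,None,fx=5,fy=5,interpolation=cv2.INTER_CUBIC))
cv2.imwrite("pics/tc1.png",cv2.resize(b,None,fx=4.4,fy=4.4,interpolation=cv2.INTER_CUBIC))
E
```

```text
(no output)
```

View pics/sc1.png

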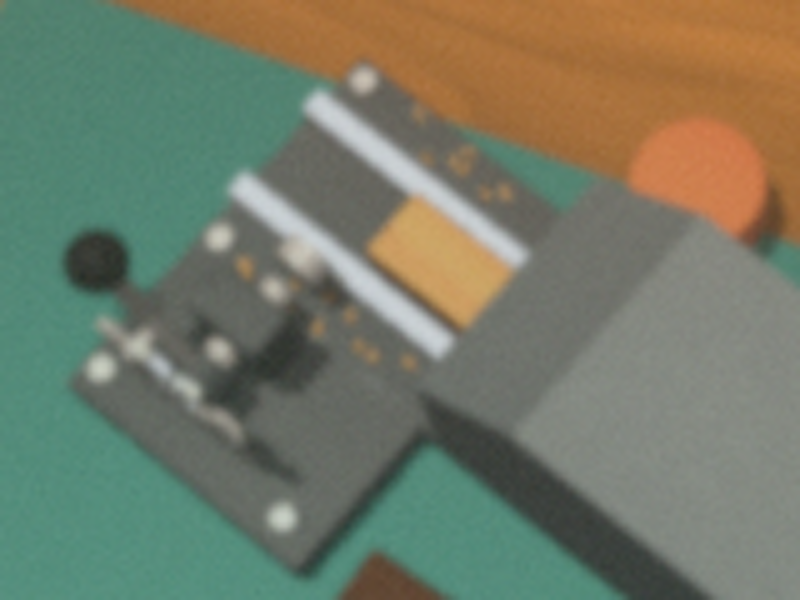

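View pics/tc1.png

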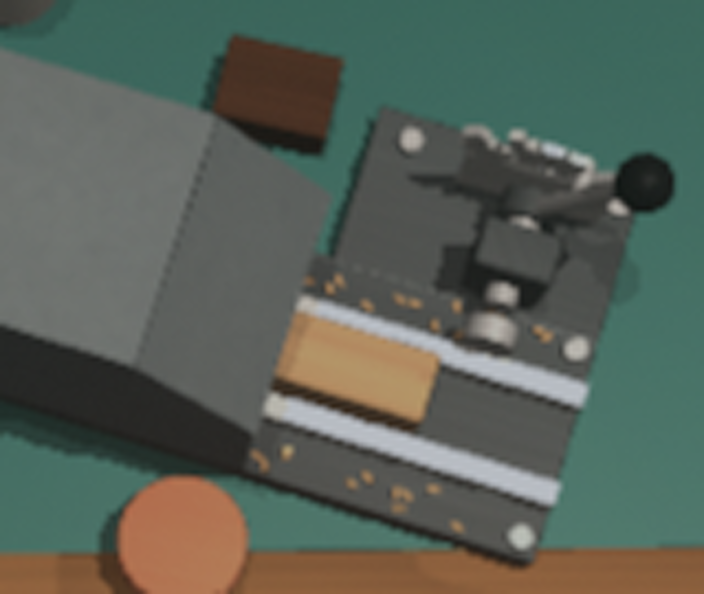

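The crops confirm it: the only wood between the rails is the blank stub at scene (268,238) / top (372,219), with the knob at scene (199,242) / top (437,177). The spool is close to the guard on the robot's side. Next I fit the fixture pose.

```bash
cat > h.py <<'E'
import numpy as np
from bench import arm
from scipy.optimize import least_squares
def proj(n,P):
    p=arm.camera_params(n);f=240/np.tan(np.radians(p["fovy"])/2)
    c=(np.linalg.inv(p["cam_to_world"])@np.c_[P,np.ones(len(P))].T).T
    return np.c_[p["cx"]+f*c[:,0]/-c[:,2],p["cy"]-f*c[:,1]/-c[:,2]]
def onplane(n,u,v,z):
    p=arm.camera_params(n);f=240/np.tan(np.radians(p["fovy"])/2);M=p["cam_to_world"]
    d=M[:3,:3]@[(u-p["cx"])/f,-(v-p["cy"])/f,-1];o=M[:3,3];return o+d*(z-o[2])/d[2]
def tri(us,ut):
    return least_squares(lambda X:np.r_[proj("scene",X[None])[0]-us,proj("top",X[None])[0]-ut],[.5,0,.05]).x
def F2W(P,g):
    P=np.atleast_2d(P);c,s=np.cos(g[2]),np.sin(g[2]);return np.c_[g[0]+c*P[:,0]-s*P[:,1],g[1]+s*P[:,0]+c*P[:,1],P[:,2]]
S=lambda a:np.array(a)/5+[180,190]
T=lambda a:np.array(a)/4.4+[290,135]
E
python3 - <<'E'
from h import *
pts=[("bedc",(-.15,.06,.02),(360,62),(533,563)),("rail+",(-.15,.024,.032),(318,97),(556,492)),("rail-",(-.15,-.024,.032),(242,180),(585,395)),
("g-",(0,-.058,.112),(425,395),(330,195)),("g+",(0,.058,.112),(603,178),(250,445)),("gt-",(.058,-.058,.17),(515,430),(215,118)),("gt+",(.058,.058,.17),(697,215),(135,362))]
M=np.array([p[1] for p in pts]);s=S([p[2] for p in pts]);t=T([p[3] for p in pts])
r=least_squares(lambda g:np.r_[proj("scene",F2W(M,g))-s,proj("top",F2W(M,g))-t].ravel(),[.6,0,1.3],loss="soft_l1")
g=r.x;print("g",g,np.degrees(g[2]))
print(np.round(np.c_[proj("scene",F2W(M,g))-s,proj("top",F2W(M,g))-t],1))
c,sn=np.cos(g[2]),np.sin(g[2])
inv=lambda X:np.round(1000*np.array([c*(X[0]-g[0])+sn*(X[1]-g[1]),-sn*(X[0]-g[0])+c*(X[1]-g[1]),X[2]]),1)
for i,p in enumerate(pts): print(p[0],inv(tri(s[i],t[i])))
for n,a,b in(("knob",(97,261),(645,183)),("blank-",(367,245),(438,352)),("blank+",(412,195),(422,405))):
    X=tri(S(a),T(b));print(n,X,inv(X))
a=.5;k=[-.095-.092*np.sin(a),-.105,.045+.092*np.cos(a)];print("knob model",k,F2W(k,g))
for n,a,b,z in(("spool",(698,180),(183,538),.04),):
    print(n,inv(onplane("scene",*S(a),z)),inv(onplane("top",*T(b),z)))
E
```

```text
g [ 0.50317015 -0.06785645  1.24849442] 71.53346119828132
[[ 0.5 -1.7  0.  -0.2]
 [-1.9  0.5  0.3 -0.6]
 [-0.5 -1.  -0.3  0.8]
 [-0.8 -2.5 -0.7  0.6]
 [-1.2  0.4  0.7 -3.5]
 [ 0.5  0.6 -0.5  0.4]
 [ 0.9  0.5 -0.7  0.1]]
bedc [-151.5   58.3   10. ]
rail+ [-148.2   26.6   34.2]
rail- [-149.1  -25.5   31.3]
g- [  1.  -61.  104.7]
g+ [ -1.   63.1 101.7]
gt- [ 57.1 -58.1 172.9]
gt+ [ 56.5  57.6 171.1]
knob [ 0.55972902 -0.23177213  0.12519189] [-137.6 -105.6  125.2]
blank- [ 0.49626139 -0.14289061  0.05962978] [-73.4 -17.2  59.6]
blank+ [ 0.46886853 -0.13282314  0.0645762 ] [-72.5  12.   64.6]
knob model [np.float64(-0.13910714955158668), -0.105, np.float64(0.1257375956939143)] [[ 0.55870127 -0.23305964  0.1257376 ]]
spool [ 17.6 105.   40. ] [ 17.3 104.5  40. ]
```

```bash
python3 -m crank '[{"grip":0,"dz":1},{"grip":0,"dz":1,"dy":-0.4,"rz":-1},{"grip":0,"dz":0.5,"dy":-0.8,"dx":0.2,"rz":-1},{"grip":0,"dy":-0.9,"dx":0.2,"rz":-1},{"grip":0,"dy":-0.9,"dx":0.2,"rz":-1},{"grip":0,"dy":-0.9,"dx":0.2,"rz":-1},{"grip":0,"dy":-0.9,"dx":0.2,"rz":-1},{"grip":0,"dy":-0.9,"dx":0.2,"rz":-1},{"grip":0,"dy":-0.9,"dx":0.2,"rz":-1},{"grip":0,"dy":-0.9,"dx":0.2,"rz":-1},{"grip":0,"dy":-0.9,"dx":0.2,"rz":-1},{"grip":0,"dy":-0.9,"dx":0.2,"rz":-1}]'
python3 -m crank '[{"grip":0,"dy":-0.9,"dx":0.2,"rz":-1},{"grip":0,"dy":-0.9,"dx":0.2,"rz":-1},{"grip":0,"dy":-0.9,"dx":0.2,"rz":-1},{"grip":0,"dy":-0.9,"dx":0.2,"rz":-1},{"grip":0,"dy":-0.9,"dx":0.2,"rz":-1},{"grip":0,"dy":-0.9,"dx":0.2,"rz":-0.6},{"grip":0,"dy":-0.9,"dx":0.2},{"grip":0,"dy":-0.9,"dx":0.2},{"grip":0,"dy":-0.9,"dx":0.2},{"grip":0,"dy":-0.9,"dx":0.2}]'
cat >> h.py <<'E'
G=np.array([.50317,-.06786,1.2485])
def st():
    from scipy.spatial.transform import Rotation as R
    o=arm.get_obs();c,s=np.cos(G[2]),np.sin(G[2]);A=np.array([[c,s,0],[-s,c,0],[0,0,1]])
    r=R.from_quat(np.roll(o["tool_rot"],-1)).as_matrix()
    print("t",round(o["clock"],2),"fix mm",np.round(1000*A@(o["eef_pos"]-[G[0],G[1],0]),1),"F",np.round(A@o["contact_force"],1),"z",np.round(A@r[:,2],3),"y",np.round(A@r[:,1],3),"q",np.round(o["q"],2),"w",round(o["grip_width"],4))
E
python3 -c "from h import *;st()"
```

```text
t 0.9 fix mm [525.6 424.9 231.3] F [-0.1  0.7 -0.4] z [-0.  0. -1.] y [ 0.993 -0.118 -0.   ] q [ 1.03  0.28 -0.03  1.27  0.    1.47] w 0.0854invalid input
invalid input
```

```bash
python3 -m crank '[{"grip":0,"dx":0,"dy":0,"dz":1.0,"rx":0,"ry":0,"rz":0}]'; python3 -m crank --help | head
```

```text
clock: 0.98
eef_pos: [0.263, 0.5591, 0.2611]
tool_rot: [-0.003, 0.219, 0.976, -0.01]
contact_force: [0.4, -1.6, -2.5]
grip_width: 0.0755
finger_force: 0.0invalid input: not JSON, or not a number
```

```bash
python3 -m crank '[{"grip":0,"dx":0,"dy":-0.4,"dz":1,"rx":0,"ry":0,"rz":-1},{"grip":0,"dx":0.2,"dy":-0.8,"dz":0.5,"rx":0,"ry":0,"rz":-1},{"grip":0,"dx":0.2,"dy":-0.9,"dz":0,"rx":0,"ry":0,"rz":-1},{"grip":0,"dx":0.2,"dy":-0.9,"dz":0,"rx":0,"ry":0,"rz":-1},{"grip":0,"dx":0.2,"dy":-0.9,"dz":0,"rx":0,"ry":0,"rz":-1},{"grip":0,"dx":0.2,"dy":-0.9,"dz":0,"rx":0,"ry":0,"rz":-1},{"grip":0,"dx":0.2,"dy":-0.9,"dz":0,"rx":0,"ry":0,"rz":-1},{"grip":0,"dx":0.2,"dy":-0.9,"dz":0,"rx":0,"ry":0,"rz":-1},{"grip":0,"dx":0.2,"dy":-0.9,"dz":0,"rx":0,"ry":0,"rz":-1},{"grip":0,"dx":0.2,"dy":-0.9,"dz":0,"rx":0,"ry":0,"rz":-1},{"grip":0,"dx":0.2,"dy":-0.9,"dz":0,"rx":0,"ry":0,"rz":-1}]'
python3 -c "from h import *;st()"
python3 -m crank '[{"grip":0,"dx":0.2,"dy":-0.9,"dz":0,"rx":0,"ry":0,"rz":-1},{"grip":0,"dx":0.2,"dy":-0.9,"dz":0,"rx":0,"ry":0,"rz":-1},{"grip":0,"dx":0.2,"dy":-0.9,"dz":0,"rx":0,"ry":0,"rz":-1},{"grip":0,"dx":0.2,"dy":-0.9,"dz":0,"rx":0,"ry":0,"rz":-1},{"grip":0,"dx":0.2,"dy":-0.9,"dz":0,"rx":0,"ry":0,"rz":-1},{"grip":0,"dx":0.2,"dy":-0.9,"dz":0,"rx":0,"ry":0,"rz":-0.6},{"grip":0,"dx":0.2,"dy":-0.9,"dz":0,"rx":0,"ry":0,"rz":0},{"grip":0,"dx":0.2,"dy":-0.9,"dz":0,"rx":0,"ry":0,"rz":0},{"grip":0,"dx":0.2,"dy":-0.9,"dz":0,"rx":0,"ry":0,"rz":0},{"grip":0,"dx":0.2,"dy":-0.9,"dz":0,"rx":0,"ry":0,"rz":0}]'
python3 -c "from h import *;st()"
```

```text
clock: 1.9
eef_pos: [0.3465, 0.1922, 0.3303]
tool_rot: [0.0, 0.646, 0.763, 0.0]
contact_force: [0.3, -0.8, 0.1]
grip_width: 0.0001
finger_force: 0.0
t 1.9 fix mm [197.  230.9 330.3] F [-0.6 -0.5  0.1] z [ 0.001 -0.001 -1.   ] y [ 0.469 -0.883  0.001] q [ 0.34 -0.18 -0.3   1.45 -0.    1.75] w 0.0001
clock: 2.73
eef_pos: [0.4266, -0.1682, 0.3303]
tool_rot: [0.0, 0.811, 0.586, 0.0]
contact_force: [0.7, 0.2, -0.6]
grip_width: -0.0001
finger_force: 0.0
t 2.73 fix mm [-119.5   40.8  330.3] F [ 0.5 -0.6 -0.6] z [-0.    -0.001 -1.   ] y [ 0.003 -1.     0.001] q [-0.52 -0.06 -0.2   1.43  0.    1.37] w -0.0001
```

```bash
python3 -c "
from h import *
X=tri(S((303,250)),T((490,328)));c,s=np.cos(G[2]),np.sin(G[2]);d=X[:2]-G[:2];print('pad',1000*np.array([c*d[0]+s*d[1],-s*d[0]+c*d[1],X[2]]))"
python3 -m crank '[{"grip":0,"dx":0.3,"dy":-0.1,"dz":-0.3,"rx":0.95,"ry":-0.32,"rz":0},{"grip":0,"dx":0.3,"dy":-0.1,"dz":-0.3,"rx":0.95,"ry":-0.32,"rz":0},{"grip":0,"dx":0.37,"dy":-0.13,"dz":-0.3,"rx":0.95,"ry":-0.32,"rz":0},{"grip":0,"dx":0,"dy":0,"dz":-0.3,"rx":0.95,"ry":-0.32,"rz":0},{"grip":0,"dx":0,"dy":0,"dz":-0.3,"rx":0.95,"ry":-0.32,"rz":0},{"grip":0,"dx":0,"dy":0,"dz":-0.3,"rx":0.95,"ry":-0.32,"rz":0},{"grip":0,"dx":0,"dy":0,"dz":-0.3,"rx":0.95,"ry":-0.32,"rz":0},{"grip":0,"dx":0,"dy":0,"dz":-0.3,"rx":0.95,"ry":-0.32,"rz":0},{"grip":0,"dx":0,"dy":0,"dz":-0.3,"rx":0.95,"ry":-0.32,"rz":0},{"grip":0,"dx":0,"dy":0,"dz":-0.3,"rx":0.95,"ry":-0.32,"rz":0}]'
python3 -c "from h import *;st()"
```

```text
pad [-94.16191156 -36.76467882  58.80761995]
clock: 3.57
eef_pos: [0.4658, -0.1803, 0.21]
tool_rot: [-0.246, 0.733, 0.531, 0.347]
contact_force: [0.3, -0.4, -0.5]
grip_width: 0.0003
finger_force: 0.0
t 3.57 fix mm [-1.185e+02 -2.000e-01  2.100e+02] F [-0.3 -0.5 -0.5] z [ 0.769 -0.004 -0.639] y [ 0.001 -1.     0.007] q [-0.9   0.36 -0.23  1.56  0.7   0.77] w 0.0003
```

```bash
python3 -m crank '[{"grip":0,"dx":0,"dy":0,"dz":-0.7,"rx":-0.95,"ry":0.32,"rz":0},{"grip":0,"dx":0,"dy":0,"dz":-0.7,"rx":-0.95,"ry":0.32,"rz":0},{"grip":0,"dx":0,"dy":0,"dz":-0.7,"rx":0,"ry":0,"rz":0},{"grip":0,"dx":0,"dy":0,"dz":-0.7,"rx":0,"ry":0,"rz":0},{"grip":0,"dx":0,"dy":0,"dz":-0.7,"rx":0,"ry":0,"rz":0},{"grip":0,"dx":0,"dy":0,"dz":-0.5,"rx":0,"ry":0,"rz":0},{"grip":0,"dx":0,"dy":0,"dz":-0.25,"rx":0,"ry":0,"rz":0},{"grip":0,"dx":0,"dy":0,"dz":0,"rx":0,"ry":0,"rz":0}]'
python3 - <<'E'
from h import *
import cv2
st()
a=arm.snapshot("scene")[150:330,140:380]
b=arm.snapshot("top")[100:280,280:460]
cv2.imwrite("pics/c2.png",np.hstack([cv2.resize(x,None,fx=1.9,fy=1.9,interpolation=cv2.INTER_CUBIC) for x in (a,b)]))
E
```

```text
clock: 4.23
eef_pos: [0.4644, -0.1784, 0.0383]
tool_rot: [-0.201, 0.761, 0.55, 0.279]
contact_force: [0.0, -0.4, 0.3]
grip_width: 0.0001
finger_force: 0.0
t 4.23 fix mm [-117.1    1.8   38.3] F [-0.4 -0.2  0.3] z [ 0.645  0.001 -0.764] y [ 0.002 -1.     0.   ] q [-0.84  0.47 -0.4   1.1   0.59  0.93] w 0.0001
```

View pics/c2.png

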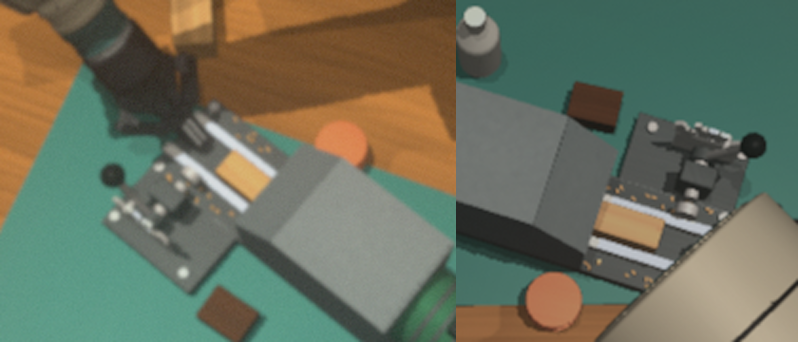

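```bash
python3 -m crank '[{"grip":0,"dx":0.16,"dy":0.34,"dz":0.05,"rx":0,"ry":0,"rz":0},{"grip":0,"dx":0.12,"dy":0.36,"dz":0,"rx":0,"ry":0,"rz":0},{"grip":0,"dx":0.04,"dy":0.12,"dz":0,"rx":0,"ry":0,"rz":0},{"grip":0,"dx":0.04,"dy":0.12,"dz":0,"rx":0,"ry":0,"rz":0},{"grip":0,"dx":0.04,"dy":0.12,"dz":0,"rx":0,"ry":0,"rz":0}]'; python3 -c "from h import *;st()"
python3 -m crank '[{"grip":0,"dx":0.04,"dy":0.12,"dz":0,"rx":0,"ry":0,"rz":0},{"grip":0,"dx":0.04,"dy":0.12,"dz":0,"rx":0,"ry":0,"rz":0},{"grip":0,"dx":0.04,"dy":0.12,"dz":0,"rx":0,"ry":0,"rz":0},{"grip":0,"dx":0.04,"dy":0.12,"dz":0,"rx":0,"ry":0,"rz":0}]'; python3 -c "from h import *;st()"
```

```text
clock: 4.75
eef_pos: [0.4824, -0.1379, 0.043]
tool_rot: [-0.198, 0.761, 0.551, 0.279]
contact_force: [0.4, -1.8, 0.4]
grip_width: 0.0003
finger_force: 0.7
t 4.75 fix mm [-73.   -2.5  43. ] F [-1.6 -0.9  0.4] z [ 0.643 -0.004 -0.766] y [ 0.002 -1.     0.007] q [-0.76  0.43 -0.44  1.04  0.62  1.01] w 0.0003
clock: 5.08
eef_pos: [0.4881, -0.1176, 0.042]
tool_rot: [-0.199, 0.761, 0.55, 0.279]
contact_force: [-0.1, -1.9, 0.9]
grip_width: -0.0004
finger_force: 0.7
t 5.08 fix mm [-52.   -1.4  42. ] F [-1.8 -0.5  0.9] z [ 0.644 -0.002 -0.765] y [ 0.002 -1.     0.004] q [-0.73  0.42 -0.46  1.01  0.63  1.06] w -0.0004
```

```bash
python3 -m crank '[{"grip":0,"dx":0.04,"dy":0.12,"dz":-0.05,"rx":0,"ry":0,"rz":0},{"grip":0,"dx":0.04,"dy":0.12,"dz":0,"rx":0,"ry":0,"rz":0},{"grip":0,"dx":0.04,"dy":0.12,"dz":0,"rx":0,"ry":0,"rz":0},{"grip":0,"dx":0.04,"dy":0.12,"dz":0,"rx":0,"ry":0,"rz":0},{"grip":0,"dx":0.02,"dy":0.07,"dz":0,"rx":0,"ry":0,"rz":0}]'; python3 -c "from h import *;st()"
python3 -m crank '[{"grip":0,"dx":0.02,"dy":0.07,"dz":0,"rx":0,"ry":0,"rz":0},{"grip":0,"dx":0.02,"dy":0.07,"dz":0,"rx":0,"ry":0,"rz":0},{"grip":0,"dx":0.02,"dy":0.07,"dz":0,"rx":0,"ry":0,"rz":0}]'; python3 -c "from h import *;st()"
```

```text
clock: 5.5
eef_pos: [0.4948, -0.0948, 0.0397]
tool_rot: [-0.2, 0.761, 0.551, 0.279]
contact_force: [-1.0, -0.2, -0.7]
grip_width: -0.0
finger_force: 0.3
t 5.5 fix mm [-28.2  -0.6  39.7] F [-0.5  0.9 -0.7] z [ 0.644 -0.001 -0.765] y [ 0.003 -1.     0.003] q [-0.69  0.41 -0.48  0.97  0.65  1.11] w -0.0
clock: 5.75
eef_pos: [0.4975, -0.0871, 0.0399]
tool_rot: [-0.199, 0.761, 0.55, 0.279]
contact_force: [-0.4, -0.3, -0.0]
grip_width: -0.0004
finger_force: 0.3
t 5.75 fix mm [-20.1  -0.7  39.9] F [-0.4  0.3 -0. ] z [ 0.644 -0.002 -0.765] y [ 0.002 -1.     0.004] q [-0.67  0.41 -0.49  0.96  0.65  1.12] w -0.0004
```

```bash
python3 -m crank '[{"grip":0,"dx":0.02,"dy":0.05,"dz":0,"rx":0,"ry":0,"rz":0},{"grip":0,"dx":0.02,"dy":0.05,"dz":0,"rx":0,"ry":0,"rz":0},{"grip":0,"dx":0.02,"dy":0.05,"dz":0,"rx":0,"ry":0,"rz":0}]'; python3 -c "from h import *;st()"
python3 -m crank '[{"grip":0,"dx":0.02,"dy":0.05,"dz":0,"rx":0,"ry":0,"rz":0},{"grip":0,"dx":0.02,"dy":0.05,"dz":0,"rx":0,"ry":0,"rz":0}]'; python3 -c "from h import *;st()"
python3 -m crank '[{"grip":0,"dx":0.02,"dy":0.05,"dz":0,"rx":0,"ry":0,"rz":0},{"grip":0,"dx":0.01,"dy":0.05,"dz":0,"rx":0,"ry":0,"rz":0}]'; python3 -c "from h import *;st()"
```

```text
clock: 6.0
eef_pos: [0.5, -0.0813, 0.04]
tool_rot: [-0.199, 0.761, 0.55, 0.279]
contact_force: [0.1, 0.0, -0.2]
grip_width: 0.0002
finger_force: 0.3
t 6.0 fix mm [-13.8  -1.2  40. ] F [ 0.  -0.1 -0.2] z [ 0.644 -0.002 -0.765] y [ 0.002 -1.     0.004] q [-0.66  0.4  -0.49  0.95  0.65  1.14] w 0.0002
clock: 6.17
eef_pos: [0.5016, -0.0774, 0.04]
tool_rot: [-0.199, 0.761, 0.55, 0.279]
contact_force: [-0.7, -0.6, -1.0]
grip_width: 0.0001
finger_force: 0.5
t 6.17 fix mm [-9.5 -1.5 40. ] F [-0.8  0.5 -1. ] z [ 0.644 -0.002 -0.765] y [ 0.002 -1.     0.004] q [-0.65  0.4  -0.49  0.94  0.66  1.15] w 0.0001
clock: 6.33
eef_pos: [0.5028, -0.0738, 0.0399]
tool_rot: [-0.199, 0.761, 0.551, 0.279]
contact_force: [-3.2, -7.0, 3.4]
grip_width: 0.0001
finger_force: 4.2
t 6.33 fix mm [-5.8 -1.5 39.9] F [-7.7  0.8  3.4] z [ 0.643 -0.002 -0.766] y [ 0.002 -1.     0.004] q [-0.64  0.4  -0.5   0.93  0.66  1.16] w 0.0001
```

Resistance is rising. I'll press on in small steps to see whether it is solid.

```bash
python3 -m crank '[{"grip":0,"dx":0.008,"dy":0.024,"dz":0,"rx":0,"ry":0,"rz":0}]'; python3 -c "from h import *;st()"
python3 -m crank '[{"grip":0,"dx":0.008,"dy":0.024,"dz":0,"rx":0,"ry":0,"rz":0}]'; python3 -c "from h import *;st()"
python3 -m crank '[{"grip":0,"dx":0.008,"dy":0.024,"dz":0,"rx":0,"ry":0,"rz":0}]'; python3 -c "from h import *;st()"
```

```text
clock: 6.42
eef_pos: [0.5031, -0.0737, 0.04]
tool_rot: [-0.198, 0.762, 0.551, 0.278]
contact_force: [-4.6, -8.5, 3.4]
grip_width: 0.0001
finger_force: 4.8
t 6.42 fix mm [-5.5 -1.8 40. ] F [-9.5  1.7  3.4] z [ 0.641 -0.002 -0.767] y [ 0.002 -1.     0.005] q [-0.64  0.4  -0.5   0.93  0.66  1.16] w 0.0001
clock: 6.5
eef_pos: [0.5036, -0.0736, 0.0399]
tool_rot: [-0.197, 0.762, 0.551, 0.278]
contact_force: [-5.7, -11.5, 4.4]
grip_width: 0.0001
finger_force: 6.0
t 6.5 fix mm [-5.3 -2.2 39.9] F [-12.7   1.8   4.4] z [ 0.64  -0.003 -0.768] y [ 0.002 -1.     0.005] q [-0.64  0.4  -0.5   0.93  0.65  1.16] w 0.0001
clock: 6.58
eef_pos: [0.5041, -0.0734, 0.0399]
tool_rot: [-0.197, 0.762, 0.551, 0.277]
contact_force: [-5.9, -13.9, 5.6]
grip_width: -0.0003
finger_force: 7.3
t 6.58 fix mm [-5.  -2.6 39.9] F [-15.    1.2   5.6] z [ 0.639 -0.003 -0.769] y [ 0.002 -1.     0.006] q [-0.64  0.4  -0.5   0.93  0.65  1.17] w -0.0003
```

```bash
python3 -m crank '[{"grip":0,"dx":0.01,"dy":0.045,"dz":0,"rx":0,"ry":0,"rz":0},{"grip":0,"dx":0.01,"dy":0.045,"dz":0,"rx":0,"ry":0,"rz":0}]'; python3 -c "from h import *;st()"
python3 -m crank '[{"grip":0,"dx":0.01,"dy":0.045,"dz":0,"rx":0,"ry":0,"rz":0},{"grip":0,"dx":0,"dy":0,"dz":0,"rx":0,"ry":0,"rz":0}]'; python3 - <<'E'
from h import *
import cv2
st();print(arm.get_obs()["torque"])
a=arm.snapshot("scene")[190:290,200:320]
b=arm.snapshot("top")[130:260,290:450]
cv2.imwrite("pics/c3.png",np.hstack([cv2.resize(x,(400,400*x.shape[0]//x.shape[1]),interpolation=cv2.INTER_CUBIC)[:325] for x in (a,b)]))
E
```

```text
clock: 6.75
eef_pos: [0.5057, -0.0726, 0.0399]
tool_rot: [-0.194, 0.763, 0.552, 0.276]
contact_force: [-10.2, -23.7, 9.3]
grip_width: 0.0003
finger_force: 12.9
t 6.75 fix mm [-3.7 -3.9 39.9] F [-25.7   2.2   9.3] z [ 0.635 -0.006 -0.773] y [ 0.001 -1.     0.008] q [-0.63  0.39 -0.5   0.92  0.65  1.17] w 0.0003
clock: 6.92
eef_pos: [0.5062, -0.0724, 0.04]
tool_rot: [-0.193, 0.763, 0.552, 0.275]
contact_force: [-11.4, -24.9, 9.2]
grip_width: -0.0001
finger_force: 13.1
t 6.92 fix mm [-3.3 -4.3 40. ] F [-27.2   3.    9.2] z [ 0.632 -0.007 -0.775] y [ 0.001 -1.     0.009] q [-0.63  0.39 -0.5   0.92  0.65  1.18] w -0.0001
[-3.3519721   1.74625957  0.50340807]
```

View pics/c3.png

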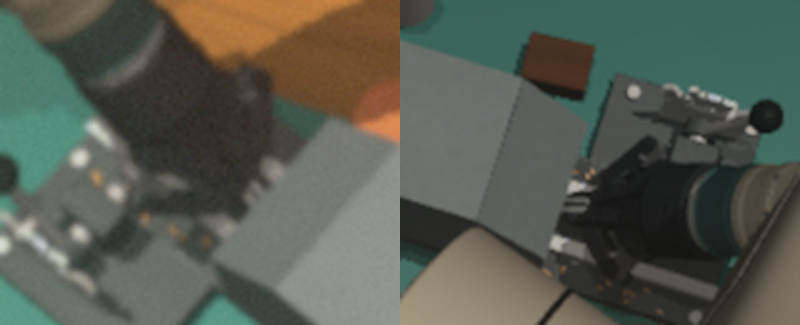

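It stayed solid up to 27 N, against about 2 N while sliding, with the near end at x≈+4 mm, which is in the home range. The knuckles are clear of the guard in both views. Backing out gently now.

```bash
python3 -m crank '[{"grip":0,"dx":-0.03,"dy":-0.09,"dz":0,"rx":0,"ry":0,"rz":0},{"grip":0,"dx":-0.03,"dy":-0.09,"dz":0,"rx":0,"ry":0,"rz":0},{"grip":0,"dx":-0.03,"dy":-0.09,"dz":0,"rx":0,"ry":0,"rz":0},{"grip":0,"dx":-0.06,"dy":-0.18,"dz":0,"rx":0,"ry":0,"rz":0},{"grip":0,"dx":-0.13,"dy":-0.38,"dz":0,"rx":0,"ry":0,"rz":0},{"grip":0,"dx":-0.2,"dy":-0.6,"dz":0,"rx":0,"ry":0,"rz":0},{"grip":0,"dx":-0.2,"dy":-0.6,"dz":0,"rx":0,"ry":0,"rz":0},{"grip":0,"dx":-0.2,"dy":-0.6,"dz":0,"rx":0,"ry":0,"rz":0},{"grip":0,"dx":0,"dy":0,"dz":0.7,"rx":0,"ry":0,"rz":0},{"grip":0,"dx":0,"dy":0,"dz":0.9,"rx":0,"ry":0,"rz":0},{"grip":0,"dx":0,"dy":0,"dz":0.9,"rx":0,"ry":0,"rz":0},{"grip":0,"dx":0,"dy":0,"dz":0.9,"rx":0,"ry":0,"rz":0}]'
python3 - <<'E'
from h import *
import cv2
st()
a=arm.snapshot("scene")[190:310,180:340];b=arm.snapshot("top")[135:270,290:450]
cv2.imwrite("pics/c4.png",np.hstack([cv2.resize(x,(400,400*x.shape[0]//x.shape[1]),interpolation=cv2.INTER_CUBIC)[:300] for x in (a,b)]))
E
```

```text
clock: 8.02
eef_pos: [0.4691, -0.1698, 0.1771]
tool_rot: [-0.2, 0.761, 0.55, 0.279]
contact_force: [0.8, -0.5, 0.0]
grip_width: 0.0003
finger_force: 0.0
t 8.02 fix mm [-1.075e+02  1.000e-01  1.771e+02] F [-0.2 -0.9  0. ] z [ 0.646 -0.001 -0.764] y [ 0.002 -1.     0.002] q [-0.82  0.29 -0.3   1.37  0.6   0.94] w 0.0003
```

View pics/c4.png

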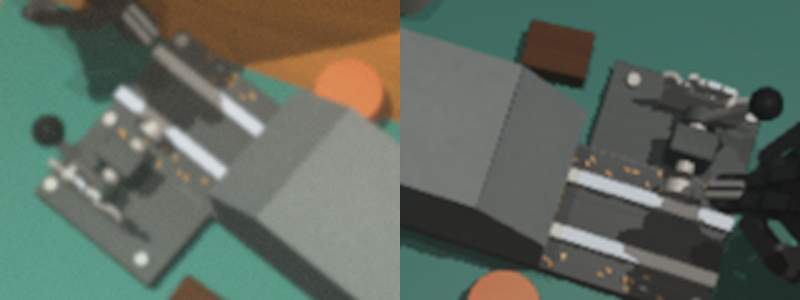

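The blank is out of sight in the guard, and the lever (knob at top (437,177)) and bystanders are where they were. Now I straighten the tool and go behind the knob.

```bash
python3 -m crank '[{"grip":0,"dx":0.22,"dy":-0.36,"dz":0.3,"rx":-0.95,"ry":0.32,"rz":0},{"grip":0,"dx":0.22,"dy":-0.36,"dz":0.2,"rx":-0.95,"ry":0.32,"rz":0},{"grip":0,"dx":0.23,"dy":-0.37,"dz":0,"rx":-0.95,"ry":0.32,"rz":0},{"grip":0,"dx":0.22,"dy":-0.36,"dz":0,"rx":-0.95,"ry":0.32,"rz":0},{"grip":0,"dx":0.23,"dy":-0.36,"dz":0,"rx":-0.95,"ry":0.32,"rz":0},{"grip":0,"dx":0.22,"dy":-0.36,"dz":0,"rx":-0.95,"ry":0.32,"rz":0},{"grip":0,"dx":0.23,"dy":-0.37,"dz":0,"rx":-0.95,"ry":0.32,"rz":0},{"grip":0,"dx":0.23,"dy":-0.37,"dz":0,"rx":-0.95,"ry":0.32,"rz":0},{"grip":0,"dx":0,"dy":0,"dz":0,"rx":0,"ry":0,"rz":0}]'
python3 -c "from h import *;st()"
```

```text
clock: 8.87
eef_pos: [0.5438, -0.286, 0.1955]
tool_rot: [0.001, 0.809, 0.587, -0.0]
contact_force: [0.0, 0.6, -0.1]
grip_width: 0.0
finger_force: 0.0
t 8.87 fix mm [-194.1 -107.6  195.5] F [ 0.6  0.2 -0.1] z [-0.001 -0.001 -1.   ] y [ 0.007 -1.     0.001] q [-0.59  0.28 -0.1   1.19 -0.    1.3 ] w 0.0
```

```bash
python3 -m crank '[{"grip":0,"dx":-0.06,"dy":0.02,"dz":-0.7,"rx":0,"ry":0,"rz":0},{"grip":0,"dx":0,"dy":0,"dz":-0.7,"rx":0,"ry":0,"rz":0},{"grip":0,"dx":0,"dy":0,"dz":-0.65,"rx":0,"ry":0,"rz":0},{"grip":0,"dx":0.06,"dy":0.19,"dz":0,"rx":0,"ry":0,"rz":0},{"grip":0,"dx":0.06,"dy":0.19,"dz":0,"rx":0,"ry":0,"rz":0},{"grip":0,"dx":0.03,"dy":0.09,"dz":0,"rx":0,"ry":0,"rz":0},{"grip":0,"dx":0,"dy":0,"dz":0,"rx":0,"ry":0,"rz":0}]'
python3 -c "from h import *;st()"
python3 -m crank '[{"grip":0,"dx":0.03,"dy":0.09,"dz":0,"rx":0,"ry":0,"rz":0},{"grip":0,"dx":0,"dy":0,"dz":0,"rx":0,"ry":0,"rz":0}]'
python3 -c "from h import *;st()"
python3 -m crank '[{"grip":0,"dx":0.03,"dy":0.09,"dz":0,"rx":0,"ry":0,"rz":0},{"grip":0,"dx":0,"dy":0,"dz":0,"rx":0,"ry":0,"rz":0}]'
python3 -c "from h import *;st()"
python3 -m crank '[{"grip":0,"dx":0.03,"dy":0.09,"dz":0,"rx":0,"ry":0,"rz":0},{"grip":0,"dx":0,"dy":0,"dz":0,"rx":0,"ry":0,"rz":0}]'
python3 -c "from h import *;st()"
```

```text
clock: 9.45
eef_pos: [0.5466, -0.2666, 0.1159]
tool_rot: [0.001, 0.81, 0.587, 0.001]
contact_force: [-0.3, -0.1, 0.4]
grip_width: 0.0
finger_force: 0.0
t 9.45 fix mm [-174.7 -104.1  115.9] F [-0.2  0.2  0.4] z [ 0.    -0.003 -1.   ] y [ 0.005 -1.     0.003] q [-0.56  0.33 -0.21  1.03  0.    1.33] w 0.0
clock: 9.62
eef_pos: [0.5477, -0.2635, 0.1158]
tool_rot: [0.001, 0.81, 0.586, 0.001]
contact_force: [-0.8, -0.9, 1.6]
grip_width: 0.0002
finger_force: 0.0
t 9.62 fix mm [-171.5 -104.2  115.8] F [-1.1  0.5  1.6] z [-0.    -0.003 -1.   ] y [ 0.004 -1.     0.003] q [-0.56  0.33 -0.21  1.03  0.    1.33] w 0.0002
clock: 9.78
eef_pos: [0.5481, -0.2597, 0.1147]
tool_rot: [0.0, 0.81, 0.586, 0.0]
contact_force: [-0.1, -0.3, 0.4]
grip_width: 0.0001
finger_force: 0.0
t 9.78 fix mm [-167.7 -103.4  114.7] F [-0.3 -0.   0.4] z [ 0.    -0.001 -1.   ] y [ 0.004 -1.     0.001] q [-0.55  0.33 -0.22  1.03  0.    1.34] w 0.0001
clock: 9.95
eef_pos: [0.5489, -0.2559, 0.1141]
tool_rot: [-0.0, 0.81, 0.586, 0.0]
contact_force: [-0.2, -0.6, 0.4]
grip_width: -0.0
finger_force: 0.0
t 9.95 fix mm [-163.8 -103.   114.1] F [-0.7  0.   0.4] z [ 0. -0. -1.] y [ 0.004 -1.     0.   ] q [-0.54  0.33 -0.22  1.03  0.    1.35] w -0.0
```

```bash
python3 -m crank '[{"grip":0,"dx":0.04,"dy":0.12,"dz":0,"rx":0,"ry":0,"rz":0},{"grip":0,"dx":0.04,"dy":0.12,"dz":0,"rx":0,"ry":0,"rz":0}]'
python3 -c "from h import *;st()"
python3 -m crank '[{"grip":0,"dx":0.04,"dy":0.12,"dz":0,"rx":0,"ry":0,"rz":0},{"grip":0,"dx":0.04,"dy":0.12,"dz":0,"rx":0,"ry":0,"rz":0},{"grip":0,"dx":0.04,"dy":0.12,"dz":0,"rx":0,"ry":0,"rz":0},{"grip":0,"dx":0.04,"dy":0.12,"dz":0,"rx":0,"ry":0,"rz":0},{"grip":0,"dx":0.04,"dy":0.12,"dz":0,"rx":0,"ry":0,"rz":0},{"grip":0,"dx":0.04,"dy":0.12,"dz":0,"rx":0,"ry":0,"rz":0}]'
python3 -c "from h import *;st()"
```

```text
clock: 10.12
eef_pos: [0.5524, -0.2483, 0.1148]
tool_rot: [0.002, 0.811, 0.585, -0.001]
contact_force: [-1.0, -5.3, 3.8]
grip_width: 0.0001
finger_force: 2.3
t 10.12 fix mm [-155.6 -103.8  114.8] F [-5.3 -0.7  3.8] z [-0.004 -0.002 -1.   ] y [ 0.002 -1.     0.002] q [-0.53  0.32 -0.22  1.02 -0.    1.36] w 0.0001
clock: 10.62
eef_pos: [0.5616, -0.217, 0.1138]
tool_rot: [-0.0, 0.81, 0.586, 0.0]
contact_force: [-0.4, -3.1, 1.8]
grip_width: 0.0001
finger_force: 1.2
t 10.62 fix mm [-123.  -102.7  113.8] F [-3.  -0.6  1.8] z [ 0.001  0.001 -1.   ] y [ 0.004 -1.    -0.001] q [-0.48  0.32 -0.23  1.02  0.    1.41] w 0.0001
```

```bash
python3 -m crank '[{"grip":0,"dx":0.04,"dy":0.12,"dz":0,"rx":0,"ry":0,"rz":0},{"grip":0,"dx":0.04,"dy":0.12,"dz":0,"rx":0,"ry":0,"rz":0},{"grip":0,"dx":0.04,"dy":0.12,"dz":0,"rx":0,"ry":0,"rz":0},{"grip":0,"dx":0.04,"dy":0.12,"dz":0,"rx":0,"ry":0,"rz":0}]'
python3 -c "from h import *;st()"
python3 -m crank '[{"grip":0,"dx":0.04,"dy":0.12,"dz":0,"rx":0,"ry":0,"rz":0},{"grip":0,"dx":0.03,"dy":0.09,"dz":0,"rx":0,"ry":0,"rz":0},{"grip":0,"dx":0.03,"dy":0.09,"dz":0,"rx":0,"ry":0,"rz":0}]'
cat >> h.py <<'E'
def knob():
    c,s=np.cos(G[2]),np.sin(G[2])
    for n in("scene","top"):
        im=arm.snapshot(n);P=[]
        for t in np.arange(-.1,1.25,.01): P.append([-.095+.092*np.sin(t-.5),-.105,.045+.092*np.cos(t-.5)])
        pr=proj(n,F2W(P,G))
        for l in("lever_knob","lever"):
            for r in arm.masks_of(n,l)[:2]:
                v,u=r["centre"];d=np.hypot(*(pr-[u,v]).T);i=d.argmin();print(n,l,round(r["score"],2),np.round([u,v],1),"area",r["mask"].sum(),"ang",round(-.1+.01*i,2),"off px",round(d[i],1))
E
python3 -c "from h import *;st();knob()"
```

```text
clock: 10.95
eef_pos: [0.5679, -0.1979, 0.1137]
tool_rot: [-0.0, 0.81, 0.586, -0.0]
contact_force: [-0.2, -2.0, 0.6]
grip_width: -0.0001
finger_force: 1.0
t 10.95 fix mm [-102.9 -102.6  113.7] F [-2.  -0.4  0.6] z [ 0.     0.001 -1.   ] y [ 0.004 -1.    -0.001] q [-0.44  0.32 -0.23  1.02  0.    1.45] w -0.0001
clock: 11.2
eef_pos: [0.5715, -0.1861, 0.1133]
tool_rot: [-0.001, 0.81, 0.586, -0.0]
contact_force: [-0.7, -1.8, -2.6]
grip_width: 0.0
finger_force: 1.1
t 11.2 fix mm [ -90.5 -102.3  113.3] F [-1.9  0.1 -2.6] z [-0.     0.002 -1.   ] y [ 0.004 -1.    -0.002] q [-0.42  0.32 -0.23  1.02 -0.    1.47] w 0.0
scene lever_knob 0.65 [222.6 263.1] area 175 ang 0.82 off px 2.1
scene lever 0.48 [221.4 259.8] area 167 ang 0.75 off px 0.4
top lever 0.66 [357.  151.6] area 641 ang 1.24 off px 31.7
```

```bash
python3 -m crank '[{"grip":0,"dx":0.02,"dy":0.07,"dz":0,"rx":0,"ry":0,"rz":0},{"grip":0,"dx":0.02,"dy":0.07,"dz":0,"rx":0,"ry":0,"rz":0},{"grip":0,"dx":0.02,"dy":0.07,"dz":0,"rx":0,"ry":0,"rz":0}]'
python3 -c "from h import *;st()"
python3 -m crank '[{"grip":0,"dx":0.02,"dy":0.07,"dz":0,"rx":0,"ry":0,"rz":0},{"grip":0,"dx":0.02,"dy":0.07,"dz":0,"rx":0,"ry":0,"rz":0},{"grip":0,"dx":0,"dy":0,"dz":0,"rx":0,"ry":0,"rz":0}]'
python3 -c "from h import *;st()"
```

```text
clock: 11.75
eef_pos: [0.5741, -0.1786, 0.1138]
tool_rot: [0.0, 0.811, 0.586, -0.001]
contact_force: [-0.6, -1.9, -1.8]
grip_width: 0.0002
finger_force: 1.2
t 11.75 fix mm [ -82.6 -102.4  113.8] F [-2.  -0.  -1.8] z [-0.001  0.    -1.   ] y [ 0.003 -1.    -0.   ] q [-0.41  0.32 -0.23  1.02 -0.    1.48] w 0.0002
clock: 12.0
eef_pos: [0.5758, -0.1721, 0.1138]
tool_rot: [-0.0, 0.81, 0.586, -0.0]
contact_force: [-1.5, -0.8, -1.1]
grip_width: -0.0001
finger_force: 0.7
t 12.0 fix mm [ -75.9 -101.9  113.8] F [-1.3  1.2 -1.1] z [ 0.     0.001 -1.   ] y [ 0.004 -1.    -0.001] q [-0.4   0.32 -0.23  1.02  0.    1.49] w -0.0001
```

```bash
python3 -m crank '[{"grip":0,"dx":0.02,"dy":0.05,"dz":0,"rx":0,"ry":0,"rz":0},{"grip":0,"dx":0.01,"dy":0.02,"dz":0,"rx":0,"ry":0,"rz":0},{"grip":0,"dx":0,"dy":0,"dz":0,"rx":0,"ry":0,"rz":0}]'
python3 -c "from h import *;st()"
python3 -m crank '[{"grip":0,"dx":-0.1,"dy":-0.3,"dz":0,"rx":0,"ry":0,"rz":0},{"grip":0,"dx":-0.3,"dy":-0.8,"dz":0,"rx":0,"ry":0,"rz":0},{"grip":0,"dx":-0.3,"dy":-0.8,"dz":0.2,"rx":0,"ry":0,"rz":0},{"grip":0,"dx":-0.3,"dy":-0.8,"dz":0.5,"rx":0,"ry":0,"rz":0},{"grip":0,"dx":-0.3,"dy":-0.8,"dz":0.5,"rx":0,"ry":0,"rz":0},{"grip":0,"dx":0,"dy":0,"dz":0,"rx":0,"ry":0,"rz":0}]'
python3 - <<'E'
from h import *
import cv2
st();knob()
a=arm.snapshot("scene")[190:310,180:340];b=arm.snapshot("top")[135:270,290:450]
cv2.imwrite("pics/c5.png",np.hstack([cv2.resize(x,(400,400*x.shape[0]//x.shape[1]),interpolation=cv2.INTER_CUBIC)[:300] for x in (a,b)]))
E
```

```text
clock: 12.25
eef_pos: [0.577, -0.1696, 0.1139]
tool_rot: [-0.0, 0.81, 0.586, -0.0]
contact_force: [-1.7, -1.1, -0.5]
grip_width: 0.0
finger_force: 0.9
t 12.25 fix mm [ -73.1 -102.3  113.9] F [-1.6  1.3 -0.5] z [ 0.     0.001 -1.   ] y [ 0.004 -1.    -0.001] q [-0.39  0.32 -0.23  1.02  0.    1.5 ] w 0.0
clock: 12.75
eef_pos: [0.5266, -0.3177, 0.1673]
tool_rot: [0.006, 0.812, 0.584, 0.001]
contact_force: [0.8, -0.4, 1.4]
grip_width: -0.0001
finger_force: 0.0
t 12.75 fix mm [-229.6 -101.4  167.3] F [-0.1 -0.9  1.4] z [-0.005 -0.01  -1.   ] y [-0.002 -1.     0.01 ] q [-0.65  0.29 -0.15  1.12 -0.    1.25] w -0.0001
scene lever_knob 0.62 [227.2 264.7] area 163 ang 0.92 off px 0.3
scene lever_knob 0.3 [322.1 226.3] area 430 ang 1.24 off px 97.0
scene lever 0.6 [224.2 264. ] area 181 ang 0.86 off px 1.7
top lever_knob 0.63 [400.2 169.7] area 289 ang 0.87 off px 4.7
top lever 0.57 [400.8 169.5] area 283 ang 0.86 off px 4.4
```

View pics/c5.png

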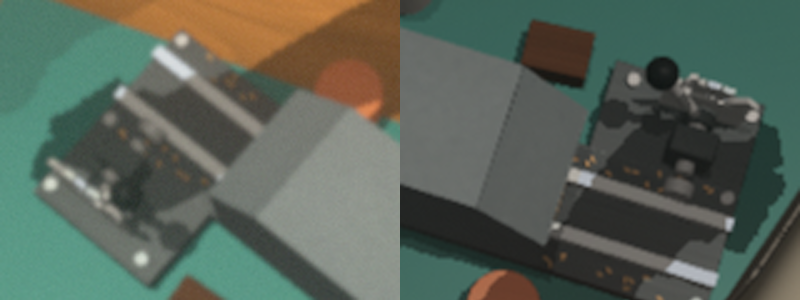

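The lever has gone over: the knob is at about scene (231,267) / top (395,164), and the rest is undisturbed. The masks take in some stem, so I compute the angle from the ball itself, corrected by the known zero position.

```bash
python3 - <<'E'
from h import *
import cv2
A=np.arange(-.1,1.25,.01)
P=[[-.095+.092*np.sin(t-.5),-.105,.045+.092*np.cos(t-.5)] for t in A]
c=cv2.imread("pics/c5.png")
imgs={"scene":(cv2.imread("pics/scene0.png"),arm.snapshot("scene")),"top":(cv2.imread("pics/top0.png"),arm.snapshot("top"))}
g0={"scene":(199,242),"top":(437,177)};g1={"scene":(231,267),"top":(395,164)}
def ball(im,g):
    # darkest disc of ball radius near guess
    b=im.max(2).astype(np.float32);k=cv2.getStructuringElement(cv2.MORPH_ELLIPSE,(13,13)).astype(np.float32);k/=k.sum()
    f=cv2.filter2D(b,-1,k);u,v=g;w=f[v-9:v+10,u-9:u+10];y,x=np.mgrid[v-9:v+10,u-9:u+10]
    W=np.maximum(w.min()+6-w,0);return np.array([(x*W).sum()/W.sum(),(y*W).sum()/W.sum()])
for n in g0:
    pr=proj(n,F2W(P,G));b0=ball(imgs[n][0],g0[n]);b1=ball(imgs[n][1],g1[n]);corr=b0-pr[10]
    for nm,q in(("ball",b1),("hand",np.array(g1[n]))):
        for cc in(0,1):
            d=np.hypot(*(pr+cc*corr-q).T);i=d.argmin();print(n,nm,"corr" if cc else "raw",np.round(q,1),round(A[i],2),round(d[i],1))
    print("corr",corr,"pred at .9,1,1.1",np.round(pr[[100,110,120]]+corr,1).tolist())
E
```

```text
scene ball raw [232.9 265.8] 1.03 2.8
scene ball corr [232.9 265.8] 1.02 3.1
scene hand raw [231 267] 1.02 0.6
scene hand corr [231 267] 1.0 0.9
corr [0.19057787 0.63992085] pred at .9,1,1.1 [[227.0, 264.6], [230.3, 267.5], [233.4, 270.4]]
top ball raw [394.2 164.2] 1.03 0.0
top ball corr [394.2 164.2] 1.0 0.6
top hand raw [395 164] 1.01 0.2
top hand corr [395 164] 0.98 0.4
corr [-1.20304794 -0.72030748] pred at .9,1,1.1 [[398.4, 164.1], [394.2, 163.6], [390.2, 163.2]]
```

Both views put the lever at about 1.0 rad, the middle of the locked notch. The robot is clear, so I'm handing in.

```bash
python3 -c "
from bench import arm
print(arm.finish_job())"
```

```text
the job is handed in; nothing more can be done
None
```

I handed the job in at about 13 s: the blank came up solid at 27 N, judged home by feel because it is out of sight in the guard; the lever stands at about 1.0 rad in the locked notch, and the spool, offcut and what shows of the rest look unmoved.

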